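# Take a coated plate from its box and hold it up at a slant for looking over

### The job

Fold the clear lid of the black plate box back until it leans about 20 degrees past upright (110 degrees from shut) and leave it so. Draw the carrier with the yellow grip bar straight up out of its grooves, carry it over the dark inspection mat and lean it to 45 degrees, copper-coated face uppermost, grip bar level and at its upper end, with the bar about 20 cm above the mat; finish while still holding it there, in the gripper alone. Leave the other two carriers in their grooves and the rest of the bench as it stands.

Things in the scene. Friction and masses are not known exactly. Their poses are not given: they have to be found in the camera images.
- plate_box: Black open plate box, fixed, left or right of the robot, turned up to 15 degrees. Origin: under the middle of the grooves, on the bench; +x towards the hinge (away from the robot), y along its width, z up. Outside x -66 to 70, y +-41, rim 62 mm high; floor 4 mm thick. Carriers stand square to x in grooves of the side walls at x = -40, 0, 40 mm (order varies); grooves at -20, 20 mm are empty.
- lid (a joint): Angle of the lid (rad): 0 shut, 1.57 upright, 1.92 = 110 degrees from shut; stops at 2.6. Starts shut or up to 0.35 ajar. Stiff friction hinge: it stays where it is left; about 3 N at the tab moves it. The lid is a clear shell, 136 x 82 mm, 42 mm deep, its lower edge 64 mm above the bench when shut.
- lid_tab (a point): Grip point in the white tab on the middle of the lid's robot-side edge, 166 mm from the hinge axis, 7 mm above the lid's lower edge. The tab is a tongue 24 mm wide (box y), 10 mm thick, 40 mm long, this point 14 mm from its free end. Axes turn with the lid: x towards the hinge, y along it, z out of the lid's top. Pinched across its width it swivels between the pads as the lid turns.
- lid_hinge (a point): Middle of the hinge axis, 74 mm from the box's origin (+x) and 64 mm above the bench. Axes turn with the lid; y lies along the hinge, same as the box's y. The lid opens by turning positive about +y: the tab goes up, then back over the hinge.
- carrier_yellow: Carrier to be taken: aluminium frame 70 wide (y), 92 tall (z), 8 mm thick (x), 0.08 to 0.15 kg, glass recessed in its lower 62 mm, yellow grip bar as its top 30 mm. Origin: middle of its lower edge, which stands 4 mm above the bench on the box floor. +z points to the bar, +x out of the copper-coated face, which looks towards the hinge in the box. At least 32 mm free beside the bar.
- yellow_bar (a point): Point in the middle of the yellow grip bar, 82 mm above the carrier's lower edge, 10 mm below its top; 86 mm above the bench as it stands in the box. The bar here is 8 mm thick (x) and 70 mm wide (y). Axes as the carrier's.
- carrier_grey: Same size and build as the yellow one (70 wide x 92 tall x 8 thick, 0.1 kg), but with a grey grip bar; stands in another groove of the box. Bystander: stays in its groove.
- carrier_blue: Same size and build as the yellow one (70 wide x 92 tall x 8 thick, 0.1 kg), but with a blue grip bar; stands in another groove of the box. Bystander: stays in its groove.
- mat: Dark square inspection mat, 160 x 160 x 3 mm, lying fixed on the bench on the other side (left or right) from the box. Origin: middle of its robot-side edge, on the bench; x away from the robot, z up.
- mat_centre (a point): Centre of the mat's upper face, 80 mm from its origin along x, 3 mm above the bench.
- dropper: Amber dropper bottle with black bulb, 36 mm across, 105 mm tall, between box and mat, towards the back. Origin under its centre. Bystander.
- tweezers: Steel tweezers with green end, 121 x 16 x 11 mm, lying on the bench between box and mat. Origin under its middle. Bystander.
- beaker_large: Glass beaker, 74 mm across, 95 mm tall, on the left. Origin under its centre. Bystander.
- beaker_small: Glass beaker, 54 mm across, 70 mm tall, on the left. Origin under its centre. Bystander.
- coffee_cup: Paper coffee cup with black lid, 89 mm across, 144 mm tall, on the right. Origin under its centre. Bystander.
- tape_roll: Blue roll of tape lying flat, 64 mm across, 19 mm high, on the right. Origin under its centre. Bystander.
There are look-alikes about, which are no part of the job. Leave any purple or turquoise look-alike of the plate_box alone.

How it is judged:
By the outcome, as a careful person would: the job done as asked, in the order asked, and still so for the second after the job is handed in, while the arm keeps its last pose, push and grip.
It also fails if it takes over 58 s, if anything falls off the work surface, if the arm or the gripper's body presses on something with over 40 N, if the wrist force passes 120 N, or if a joint passes its speed limit or range.

### The arm

A 6-joint arm with a two-finger parallel gripper is mounted at the origin on the work surface. World frame = base frame: x ahead of the robot, y to its left, z up, the work surface at z = 0. Lengths are in mm, angles in rad, forces in N, time in s.
With the tool pointing down it reaches from about 350 to 875 mm from the base axis. Payload 4.2 kg.
Tool frame: the origin (TCP) lies midway between the tips of the shut fingers; the grasp point (between the pads) lies 19 mm behind it (arm.grasp_offset is the distance from the TCP to the grasp point, in mm); z points along the fingers, y is the line along which they close (so a half turn about z gives the same grasp; the last joint's range is limited). The gripper opens to 85 mm and grips with 20 to 120 N. Pads are 22 mm wide; open, the fingers measure 114 mm over their backs; the gripper's body (76 mm by 85 mm) begins 54 mm behind the grasp point. The pads swing forward as they close: fully open they stand 13 mm farther back than shut.
Start: joints at [-1.056, 0.385, 0.008, 0, -1.194, -0.259], TCP at [158.154, -604.638, 231.312] pointing down, gripper open.
Joint ranges: [-3.14, 3.14], [-1.21, 2.06], [-1.07, 1.41], [-3.16, 2.05], [-2.99, -0.16], [-3.1, 3.1]. Speed limits (rad/s): [2.79, 2.79, 3.14, 3.14, 3.14, 3.14].

### API

Orientations are given as a unit quaternion [x, y, z, w].
In Python, from bench import arm gives the robot as it stands. The module is installed in compiled form; this text tells all that it offers.
- The arm moves only by the tool servo_tool, never from a script. Its argument "increments" is a list of rows, each a list of 7 numbers: the opening, from 0 (shut) to 1 (fully open), then the shift along the tool's x, y, z in m, then the turn, a rotation vector about the tool's x, y, z in degrees. In form: [[grip, x, y, z, ax, ay, az], ...]. A call has 1 to 12 rows; each row is the pose to reach, as a shift and turn from the pose commanded when the call began, along the tool's axes at that moment; what a row does not reach only later rows make up. A row lasts 1/8 s, in which the tool goes at most 62.5 mm and 10.7 degrees, less where a joint would pass 70% of its speed; a pose out of reach is approached as far as the arm can. A call with a gripper value outside its range is refused whole. The fingers move at their own pace and stop on an object; the grip force is fixed at half the most. Time passes only in rows, so rows that repeat a pose let the fingers close. It gives the time, the measured TCP pose, the force, the opening and the grip force at its end, in the units of the state.
- arm.read_state(): the state, without advancing time (a new reading comes with each control period).
- arm.get_image(name): name is "scene" or "side" or "wrist"; returns a dict with "color" (480x640x3 uint8, red, green, blue), "fx", "fy", "cx", "cy" (pixels), "rvec" (rotation vector, rad) and "tvec" (3), from world to camera coordinates, as OpenCV has them; the wrist camera has in their place "hand_eye" (4x4, takes a point from camera to tool coordinates, whose origin is the TCP and whose axes are the flange's). Camera axes: x right, y down, z forward; pixel columns grow to the right and rows downward; lengths in mm; the calibration is good to about 2 mm. A picture is of the moment at which its call begins: read the wrist's pose just before it. There is no depth.
- arm.job_done(): hands the job in; it is judged then, once.
Trained networks look in the newest picture that a camera, given by its name, has taken for a name from the list of things; names that differ only in an ending like _2 or _b are one class to them, and where a whole thing is asked for, a point or a joint stands for the part that bears it (a point fixed in the world has none). Each returns a list of dicts, best first, with "p" (0 to 1); they miss things now and then, are a little off and sometimes report something else, mostly with a low value. They report only what shows in the picture. A call takes as long as a camera call. They do not tell look-alikes from the thing itself.
- arm.look_for(camera, thing): "box" ([centre column, centre row, width, height] in pixels, round what is visible of it).
- arm.spot_point(camera, thing): "centre" ([column, row] in pixels: a listed point, or the origin of a listed thing).
The state is a dict: "clock": time; "joints": joint angles; "joint_vel": joint speeds; "joint_efforts": joint torques, N m; "position": TCP position; "ee_rot": TCP orientation; "contact_force": force on the tool from outside, world axes, zero at the start; "wrist_torque": the same for the moment, N m; "gripper_width": finger opening in mm; "grasp_force": force on a finger pad.
Only numpy, scipy, OpenCV 4.12 (cv2) and the standard library are available. Lean on these libraries where they do the work, as an engineer would, in place of code of your own. Each camera call takes 0.05 s, during which the arm holds its last target. There are 200 camera calls.

## Working session

There is one attempt and no reset: what is moved stays moved. The work goes in short steps, Python scripts to look and compute and a tool call to move; the robot and the scene stay as the last step left them, time stands still between calls to the robot, and variables do not carry over. Pictures are saved under pics/ and viewed, at most 10 in all, crops included, and the job is handed in when it is done.

Besides the shell and the picture viewer there is one more tool, called as a command line: name --pt "numbers of a row" for each row, then --argument value for the rest. servo_tool: Moves the arm, as the interface text tells. Its arguments: {"type":"object","properties":{"increments":{"type":"array","items":{"type":"array","items":{"type":"number"}}}},"required":["increments"]}

```bash
mkdir -p pics
cat > h.py <<'E'
import numpy as np, cv2
from scipy.spatial.transform import Rotation as R
from bench import arm
def cam(name):
    s=arm.read_state(); im=arm.get_image(name)
    K=np.array([[im['fx'],0,im['cx']],[0,im['fy'],im['cy']],[0,0,1.]])
    if name=='wrist':
        T=np.eye(4);T[:3,:3]=R.from_quat(s['ee_rot']).as_matrix();T[:3,3]=s['position']
        W=T@np.array(im['hand_eye']); Rm=W[:3,:3].T; t=-Rm@W[:3,3]
    else:
        Rm=cv2.Rodrigues(np.array(im['rvec'],float))[0]; t=np.array(im['tvec'],float).ravel()
    return im['color'],K,Rm,t
def ray(c,px):
    _,K,Rm,t=c; d=Rm.T@np.linalg.inv(K)@[px[0],px[1],1]; return -Rm.T@t,d/np.linalg.norm(d)
def atz(c,px,z):
    o,d=ray(c,px); return o+d*(z-o[2])/d[2]
def tri(cs,pxs):
    A=0;b=0;rs=[ray(c,p) for c,p in zip(cs,pxs)]
    for o,d in rs:
        P=np.eye(3)-np.outer(d,d);A=A+P;b=b+P@o
    x=np.linalg.solve(A,b); return x,[np.linalg.norm(np.cross(x-o,d)) for o,d in rs]
def proj(c,X):
    _,K,Rm,t=c; p=K@(Rm@np.array(X,float)+t); return p[:2]/p[2]
def save(c,f): cv2.imwrite('pics/'+f,c[0][:,:,::-1])
E
python3 - <<'E'
from h import *
np.set_printoptions(precision=1,suppress=True)
s=arm.read_state();print(s['clock'],s['ee_rot'],s['position'])
cs={}
for n in ['scene','side','wrist']:
    c=cam(n);cs[n]=c;save(c,n+'0.png');print(n,ray(c,(320,240)))
    for th in ['lid_tab','lid_hinge','yellow_bar','mat_centre','plate_box','dropper','coffee_cup']:
        print(n,th,[(round(r['p'],2),np.round(r['centre'])) for r in arm.spot_point(n,th)[:3]])
E
```

```text
0.0 [-0.1  1.   0.  -0. ] [ 158.  -604.1  230.2]
scene (array([1359.5, -294.4, 1205.4]), array([-0.6,  0.2, -0.8]))
scene lid_tab [(0.6, array([230., 248.])), (0.59, array([362., 183.])), (0.18, array([383., 268.]))]
scene lid_hinge [(0.77, array([199., 245.])), (0.56, array([252., 299.])), (0.55, array([380., 224.]))]
scene yellow_bar [(0.29, array([158., 302.]))]
scene mat_centre [(0.78, array([385., 267.]))]
scene plate_box [(0.91, array([187., 239.])), (0.82, array([239., 292.])), (0.73, array([370., 213.]))]
scene dropper [(0.71, array([343., 338.]))]
scene coffee_cup [(0.81, array([154., 338.]))]
side (array([-66.5, 658.5, 702.9]), array([ 0.5, -0.6, -0.6]))
side lid_tab [(0.91, array([324., 357.]))]
side lid_hinge [(0.83, array([265., 311.])), (0.7, array([348., 209.])), (0.65, array([437., 225.]))]
side yellow_bar [(0.39, array([383., 214.]))]
side mat_centre [(0.84, array([241., 294.]))]
side plate_box [(0.69, array([462., 252.])), (0.69, array([284., 355.])), (0.67, array([368., 236.]))]
side dropper [(0.78, array([258., 236.]))]
side coffee_cup [(0.94, array([394., 198.]))]
wrist (array([  84.7, -624.4,  373.5]), array([ 0.3,  0.1, -1. ]))
wrist lid_tab [(0.74, array([613., 343.]))]
wrist lid_hinge []
wrist yellow_bar []
wrist mat_centre []
wrist plate_box [(0.64, array([544., 382.]))]
wrist dropper []
wrist coffee_cup []
```

View pics/scene0.png

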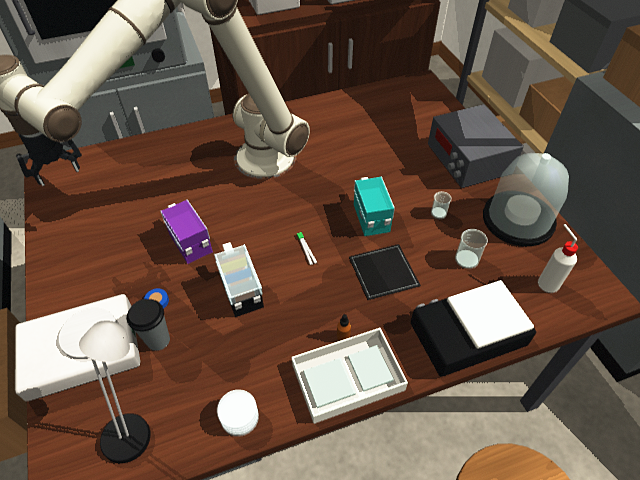

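View pics/side0.png

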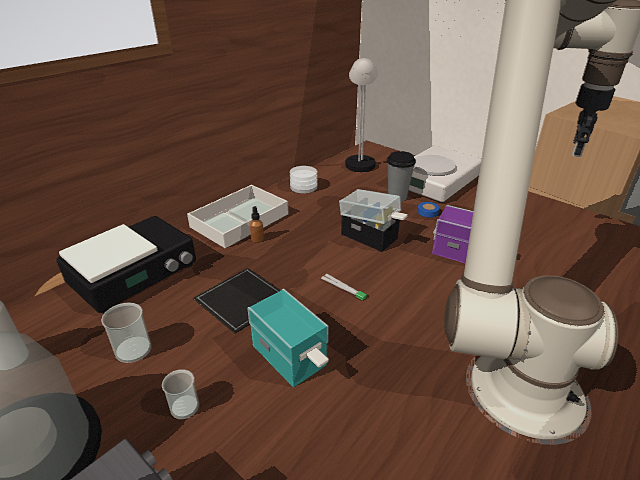

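The black box is at scene (240,280) and side (370,220). Its lid is slightly ajar, with the tab at scene (230,248) and side (400,216). The purple and turquoise boxes are look-alikes. The mat is at scene (385,268).

Run:
```python
from h import *
np.set_printoptions(precision=1,suppress=True)
a=cam('scene');b=cam('side')
for n,p,q in [('tab',(230,248),(399,216)),('hinge',(252,299),(348,209)),('mat',(385,267),(241,294)),('dropper',(343,338),(258,236)),('cup',(154,338),(394,198))]:
    print(n,tri([a,b],[p,q]))
print(atz(a,(252,299),64),atz(b,(348,209),64),[atz(a,p,3) for p in [(385,267),(349,269),(397,245),(418,284),(366,298)]])
s=arm.read_state();M=R.from_quat(s['ee_rot']).as_matrix();print(M)
im=arm.get_image('wrist');print(np.array(im['hand_eye']),im['fx'])
for n in ['scene','side']:
    for t in ['plate_box','carrier_yellow','lid']: 
        print(n,t,[(round(r['p'],2),np.round(r['box'])) for r in arm.look_for(n,t)[:4]])
```

```text
tab (array([ 440.8, -222.5,  100.6]), [np.float64(1.3631290434719918), np.float64(1.3631290434720946)])
hinge (array([ 598.9, -209.2,   65.5]), [np.float64(3.0925929966486283), np.float64(3.0925929966487122)])
mat (array([594.7, 185.5,  14.5]), [np.float64(0.9401727929944129), np.float64(0.9401727929943663)])
dropper (array([759.5, -12.4,   3. ]), [np.float64(2.477830034029855), np.float64(2.477830034029956)])
cup (array([ 596.8, -470.2,    0.9]), [np.float64(11.288489796240372), np.float64(11.288489796240464)])
[ 600.5 -207.    64. ] [ 599.7 -214.9   64. ] [array([587.9, 190.9,   3. ]), array([558.1,  90. ,   3. ]), array([525.4, 259.5,   3. ]), array([675.1, 253.3,   3. ]), array([667.2,  96.2,   3. ])]
[[-1.  -0.3  0. ]
 [-0.3  1.   0. ]
 [-0.   0.  -1. ]]
[[   0.    -1.    -0.3   76.1]
 [   1.     0.    -0.    -0.5]
 [   0.    -0.3    1.  -142.1]
 [   0.     0.     0.     1. ]] 418.58821519885134
scene plate_box [(0.8, array([240., 281.,  49.,  74.])), (0.79, array([187., 230.,  51.,  62.])), (0.76, array([374., 206.,  43.,  57.]))]
scene carrier_yellow [(0.44, array([385., 270.,  70.,  62.]))]
scene lid [(0.96, array([375., 202.,  40.,  49.])), (0.82, array([187., 225.,  48.,  48.])), (0.6, array([238., 272.,  47.,  67.]))]
side plate_box [(0.89, array([373., 220.,  69.,  62.])), (0.7, array([286., 340.,  79.,  94.]))]
side carrier_yellow [(0.62, array([382., 227.,  17.,   9.]))]
side lid [(0.94, array([371., 207.,  72.,  38.])), (0.78, array([286., 330.,  80.,  79.])), (0.6, array([455., 227.,  37.,  38.])), (0.24, array([430., 209.,  20.,  15.]))]
```

```bash
cat >> h.py <<'E'
np.set_printoptions(precision=2,suppress=True)
def inc(pos,Rt=None):
    s=arm.read_state();M=R.from_quat(s['ee_rot']).as_matrix()
    Rt=M if Rt is None else Rt
    print('inc m',(M.T@(np.array(pos)-s['position']))/1000,'deg',R.from_matrix(M.T@Rt).as_rotvec(degrees=True))
def down(yaw): # tool z down, tool y at world yaw+90
    x=np.array([-np.cos(yaw),-np.sin(yaw),0]);z=np.array([0,0,-1.]);return np.c_[x,np.cross(z,x),z]
E
python3 -c "
from h import *
inc((430,-215,330),down(.083))"
```

```text
inc m [-0.36  0.31 -0.1 ] deg [-0.  -0.   9.9]
```

servo_tool --pt "1 -0.09 0.077 -0.05 0 0 5" --pt "1 -0.18 0.155 -0.1 0 0 9.9" --pt "1 -0.27 0.23 -0.1 0 0 9.9" --pt "1 -0.36 0.31 -0.1 0 0 9.9" --pt "1 -0.36 0.31 -0.1 0 0 9.9" --pt "1 -0.36 0.31 -0.1 0 0 9.9" --pt "1 -0.36 0.31 -0.1 0 0 9.9" --pt "1 -0.36 0.31 -0.1 0 0 9.9" --pt "1 -0.36 0.31 -0.1 0 0 9.9" --pt "1 -0.36 0.31 -0.1 0 0 9.9"

```text
clock: 2.9
position: [427.8, -213.6, 331.2]
ee_rot: [-0.042, 0.999, -0.0, -0.0]
contact_force: [-0.0, -0.2, 0.3]
gripper_width: 85.3
grasp_force: 0.0
```

Run:
```python
from h import *
c=cam('wrist');save(c,'w1.png');print(arm.read_state()['position'],ray(c,(320,240)))
for th in ['lid_tab','lid_hinge','yellow_bar','plate_box']:
    print(th,[(round(r['p'],2),np.round(r['centre'],1)) for r in arm.spot_point('wrist',th)[:3]])
```

```text
[ 427.46 -214.08  331.17] (array([ 352.1 , -220.34,  473.4 ]), array([ 0.31,  0.03, -0.95]))
lid_tab [(0.6, array([304. , 204.8]))]
lid_hinge [(0.57, array([222.2, 113.8]))]
yellow_bar []
plate_box [(0.81, array([222.2,  37.4])), (0.65, array([305.8, 257.7]))]
```

View pics/w1.png

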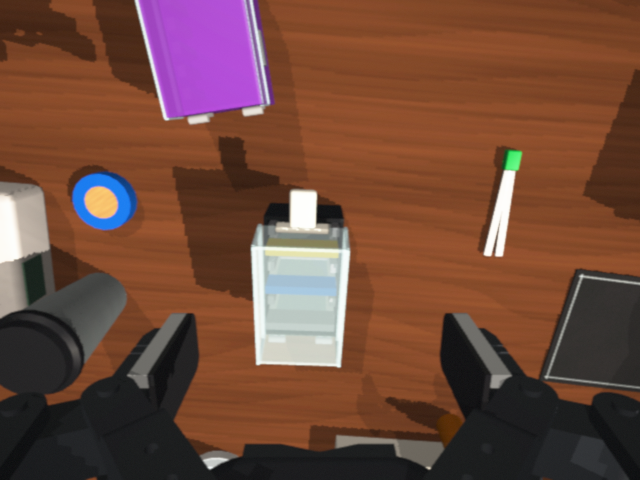

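The wrist view shows the clear lid over the yellow (front), blue (middle) and grey (back) bars. The tab is at (304,208), and the box is nearly upright in the image.

Run:
```python
from h import *
w=cam('wrist');a=cam('scene');b=cam('side')
print(tri([a,b,w],[(230,248),(399,216),(304,205)]))
print(tri([a,w],[(230,248),(304,205)]),tri([b,w],[(399,216),(304,205)]))
for z in (90,100,110): print(z,atz(w,(304,205),z))
# lid far-edge hinge line at bottom corners of lid (top far edge z~106) and box near-bottom corners
for p in [(256,365),(342,365)]: print(atz(w,p,106))
for p in [(265,207),(343,208)]: print(atz(w,p,62))
for cam_ in ['scene','side']:
  cam(cam_)
  print([(round(r['p'],2),np.round(r['centre'],1)) for r in arm.spot_point(cam_,'lid_tab')[:3]])
  print([(round(r['p'],2),np.round(r['centre'],1)) for r in arm.spot_point(cam_,'plate_box')[:3]])
  cv2.imwrite
s=a[0][230:320,200:280];t=b[0][180:260,330:420]
o=np.hstack([cv2.resize(s,(400,450),interpolation=cv2.INTER_CUBIC),cv2.resize(t,(400,450))]);cv2.imwrite('pics/crop1.png',o[:,:,::-1])
```

```text
(array([ 440.52, -224.74,   99.71]), [np.float64(3.264869166038424), np.float64(0.5972339513285658), np.float64(3.1989546128816886)])
(array([ 440.08, -224.65,   98.42]), [np.float64(3.1712442361882136), np.float64(3.1712442361881448)]) (array([ 440.93, -227.36,   98.56]), [np.float64(1.194412021193323), np.float64(1.1944120211931981)])
90 [ 441.81 -227.96   90.  ]
100 [ 439.46 -227.78  100.  ]
110 [ 437.11 -227.6   110.  ]
[ 608.47 -264.64  106.  ]
[ 601.33 -177.33  106.  ]
[ 453.65 -267.48   62.  ]
[ 448.28 -189.05   62.  ]
[(0.94, array([231.2, 247.8])), (0.87, array([174.5, 209.1])), (0.61, array([363.4, 186.5]))]
[(0.84, array([188.3, 239.6])), (0.66, array([241.1, 290.6])), (0.64, array([370. , 216.6]))]
[(0.7, array([400.4, 217.1])), (0.67, array([502.8, 241.2])), (0.6, array([321.3, 358.6]))]
[(0.93, array([462.2, 252.7])), (0.87, array([287.3, 357.4])), (0.79, array([368.4, 237.7]))]
```

View pics/crop1.png

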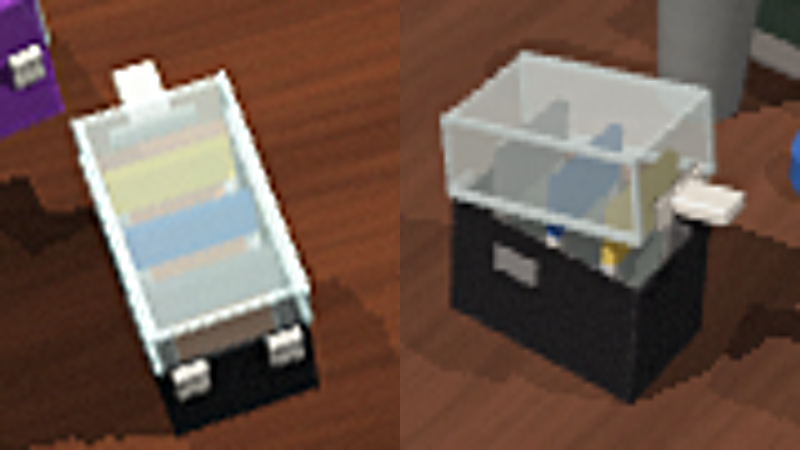

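The crops confirm the lid is about 0.17 rad ajar. The tab grip point is near (440,-226,99), and the hinge is near (601,-214,64).

```bash
python3 -c "
from h import *
inc((439,-226.5,78),down(.08))"
```

```text
inc m [-0.01 -0.01  0.25] deg [ 0.   -0.    0.17]
```

servo_tool --pt "0.55 -0.01 -0.012 0.06 0 0 0" --pt "0.55 -0.01 -0.012 0.12 0 0 0" --pt "0.55 -0.01 -0.012 0.17 0 0 0" --pt "0.55 -0.01 -0.012 0.21 0 0 0" --pt "0.55 -0.01 -0.012 0.24 0 0 0" --pt "0.55 -0.01 -0.012 0.253 0 0 0" --pt "0.55 -0.01 -0.012 0.253 0 0 0" --pt "0.55 -0.01 -0.012 0.253 0 0 0"

```text
clock: 4.6
position: [440.1, -225.0, 79.6]
ee_rot: [-0.042, 0.999, -0.0, 0.001]
contact_force: [0.5, -0.3, -0.6]
gripper_width: 46.9
grasp_force: 0.0
```

Run:
```python
from h import *
c=cam('wrist');save(c,'w2.png')
s=arm.read_state();print(s['position'],s['contact_force'],s['gripper_width'])
for t in ['lid_tab','lid_hinge']:print([(round(r['p'],2),np.round(r['centre'],1)) for r in arm.spot_point('wrist',t)[:3]])
print(proj(c,(440,-226.5,99)))
```

```text
[ 440.04 -224.96   79.67] [-0.45 -0.28  0.08] 47.33070119127369
[(0.7, array([313.2, 341.2]))]
[]
[315.66 343.08]
```

View pics/w2.png

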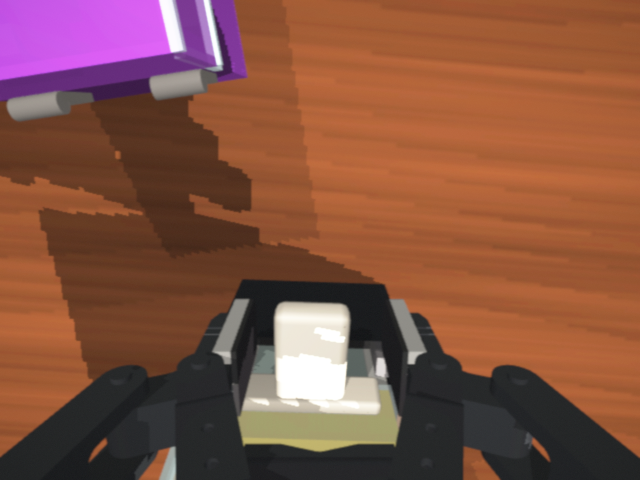

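The tab is between the pads at (312,345), about 1 mm off centre, so I'm closing.

servo_tool --pt "0.3 0 -0.001 0 0 0 0" --pt "0.1 0 -0.001 0 0 0 0" --pt "0 0 -0.001 0 0 0 0" --pt "0 0 -0.001 0 0 0 0" --pt "0 0 -0.001 0 0 0 0"

```text
clock: 5.38
position: [439.5, -227.6, 79.3]
ee_rot: [-0.04, 0.999, -0.001, 0.001]
contact_force: [-1.0, -8.9, 0.9]
gripper_width: 23.1
grasp_force: 58.5
```

Run:
```python
from h import *
s=arm.read_state();p=s['position'];print(p,s['contact_force'],s['wrist_torque'],s['gripper_width'],s['grasp_force'])
M=R.from_quat(s['ee_rot']).as_matrix()
yaw=.078;ax=np.array([np.cos(yaw),np.sin(yaw),0]);H=np.array([601,-214,64])
g=p-M[:,2]*22
r=g-H;u=-r@ax;z=r[2];rad=np.hypot(u,z);th=np.arctan2(z,u);print(g,rad,np.degrees(th))
th0=th
for d in range(0,116,8):
    t=th0+np.radians(d)
    D=ax*(-166*(np.cos(t)-np.cos(th0)))+np.array([0,0,166*(np.sin(t)-np.sin(th0))])
    print(d,np.degrees(t),M.T@D/1000)
```

```text
[ 439.53 -227.61   79.27] [-1.02 -8.93  0.89] [-2.42  0.21 -0.6 ] 23.14768490359108 58.46955140796581
[ 439.49 -227.56  101.27] 166.3044788067456 12.949712423306064
0 12.949712423306064 [0. 0. 0.]
8 20.949712423306067 [-0.01 -0.   -0.02]
16 28.949712423306064 [-0.02 -0.   -0.04]
24 36.94971242330606 [-0.03 -0.   -0.06]
32 44.94971242330606 [-0.04 -0.   -0.08]
40 52.94971242330606 [-0.06 -0.   -0.1 ]
48 60.949712423306075 [-0.08 -0.   -0.11]
56 68.94971242330607 [-0.1  -0.   -0.12]
64 76.94971242330607 [-0.12 -0.   -0.12]
72 84.94971242330607 [-0.15 -0.   -0.13]
80 92.94971242330607 [-0.17 -0.   -0.13]
88 100.94971242330607 [-0.19 -0.   -0.13]
96 108.94971242330608 [-0.22 -0.   -0.12]
104 116.94971242330607 [-0.24 -0.   -0.11]
112 124.94971242330607 [-0.26 -0.   -0.1 ]
```

Run:
```python
import numpy as np
t0=np.radians(12.9);dy=np.radians(4.5-4.6)
for d in [5,10,15,20,25,31,37,43,49,55,61,67,73,79,85,91,96,99.5]:
    t=t0+np.radians(d);print(d,round(-.166*(np.cos(t0)-np.cos(t)),4),round(-.166*(np.sin(t)-np.sin(t0)),4))
```

```text
5 -0.0038 -0.014
10 -0.0089 -0.0275
15 -0.0151 -0.0406
20 -0.0224 -0.0531
25 -0.0308 -0.0649
31 -0.0422 -0.078
37 -0.0549 -0.0899
43 -0.0687 -0.1004
49 -0.0836 -0.1094
55 -0.0994 -0.1167
61 -0.1158 -0.1224
67 -0.1327 -0.1264
73 -0.1499 -0.1285
79 -0.1673 -0.1288
85 -0.1846 -0.1274
91 -0.2017 -0.1241
96 -0.2156 -0.12
99.5 -0.2251 -0.1164
```

servo_tool --pt "0 -0.0038 0 -0.014 0 0 0" --pt "0 -0.0089 0 -0.0275 0 0 0" --pt "0 -0.0151 0 -0.0406 0 0 0" --pt "0 -0.0224 0 -0.0531 0 0 0" --pt "0 -0.0308 0 -0.0649 0 0 0" --pt "0 -0.0422 0 -0.078 0 0 0" --pt "0 -0.0549 0 -0.0899 0 0 0" --pt "0 -0.0687 0 -0.1004 0 0 0" --pt "0 -0.0687 0 -0.1004 0 0 0"

```text
clock: 6.5
position: [507.2, -224.3, 179.3]
ee_rot: [-0.04, 0.999, -0.003, -0.001]
contact_force: [0.4, -15.6, -2.8]
gripper_width: 23.3
grasp_force: 60.6
```

Run:
```python
from h import *
s=arm.read_state();p=s['position'];print(p,s['contact_force'],s['wrist_torque'],s['gripper_width'],s['grasp_force'],s['ee_rot'],s['joints'])
c=cam('side');cv2.imwrite('pics/s3.png',cv2.resize(c[0][110:270,300:460],(500,500))[:,:,::-1])
```

```text
[ 507.19 -224.34  179.3 ] [  0.35 -15.62  -2.78] [-4.96  0.43 -0.5 ] 23.280914638191526 60.595967173576355 [-0.04  1.   -0.   -0.  ] [-0.12  0.31 -0.25  0.01 -1.02 -1.37]
```

View pics/s3.png

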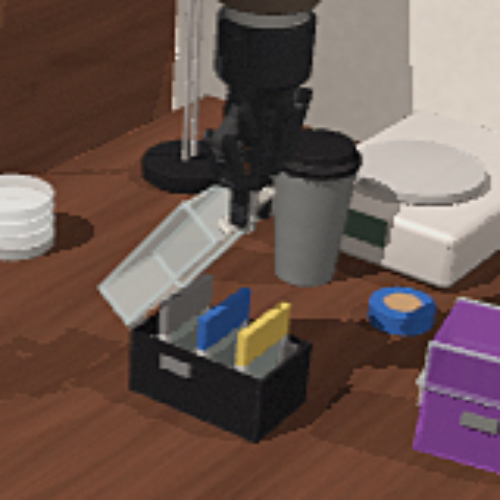

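The lid swings with the gripper and shows no slip. There is some lateral load, so I'm easing tool y towards negative.

servo_tool --pt "0 -0.0149 -0.002 -0.009 0 0 0" --pt "0 -0.0307 -0.003 -0.0163 0 0 0" --pt "0 -0.0471 -0.003 -0.022 0 0 0" --pt "0 -0.064 -0.004 -0.026 0 0 0" --pt "0 -0.0812 -0.004 -0.0281 0 0 0" --pt "0 -0.0986 -0.005 -0.0284 0 0 0" --pt "0 -0.1159 -0.005 -0.027 0 0 0" --pt "0 -0.133 -0.006 -0.0237 0 0 0" --pt "0 -0.1469 -0.006 -0.0196 0 0 0" --pt "0 -0.1564 -0.006 -0.016 0 0 0" --pt "0 -0.1564 -0.006 -0.016 0 0 0"

```text
clock: 7.92
position: [662.6, -217.1, 194.7]
ee_rot: [-0.041, 0.999, -0.002, -0.002]
contact_force: [-0.4, -11.0, -1.2]
gripper_width: 22.9
grasp_force: 58.6
```

Run:
```python
from h import *
s=arm.read_state();p=s['position'];print(p,s['contact_force'],s['wrist_torque'],s['gripper_width'],s['grasp_force'],s['joints'])
g=p+[0,0,22]
H=np.array([601,-214,64]);r=g-H;print(np.hypot(r[0],r[2]),np.degrees(np.arctan2(r[2],-r[0])))
c=cam('scene');d=cam('side')
o=np.hstack([cv2.resize(c[0][200:320,180:300],(400,400)),cv2.resize(d[0][110:270,300:460],(400,400))]);cv2.imwrite('pics/s4.png',o[:,:,::-1])
# circle fit of TCP points (x,z)
P=np.array([[439.5,79.3],[507.2,179.3],[p[0],p[2]]])
A=np.c_[2*P,np.ones(3)];q=np.linalg.solve(A,(P**2).sum(1));print('centre',q[:2],np.sqrt(q[2]+q[:2]@q[:2]))
```

```text
[ 662.63 -217.11  194.69] [ -0.37 -10.97  -1.24] [-2.87  0.77  0.05] 22.914501184282106 58.58179407819989 [-0.08  0.53  0.16  0.01 -1.2  -1.41]
164.65820931850595 111.97962887577494
centre [599.05  44.2 ] 163.36895539644163
```

View pics/s4.png

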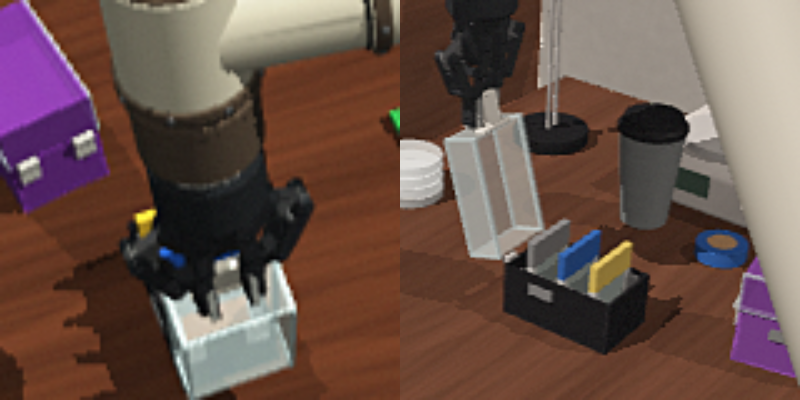

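The lid stands back at about 110.5° and all three carriers are still in their grooves, with yellow nearest the robot. I'll release and lift away.

servo_tool --pt "0.2 0 -0.002 0 0 0 0" --pt "0.55 0 -0.002 0 0 0 0" --pt "0.55 0 -0.002 0 0 0 0" --pt "0.55 0 -0.002 -0.03 0 0 0" --pt "0.55 0 -0.002 -0.08 0 0 0" --pt "0.55 0 -0.002 -0.12 0 0 0" --pt "0.55 0 -0.002 -0.12 0 0 0"

```text
clock: 8.9
position: [665.8, -214.9, 320.0]
ee_rot: [-0.042, 0.999, -0.001, 0.005]
contact_force: [0.6, 0.4, -0.4]
gripper_width: 46.9
grasp_force: 0.0
```

```bash
python3 -c "
from h import *
print(arm.read_state()['position'])
inc((486,-225,310),down(.065+np.pi/2))"
```

```text
[ 665.78 -214.87  319.99]
inc m [0.18 0.01 0.01] deg [ -0.55   0.32 -88.91]
```

servo_tool --pt "0.3 0.03 0 0 0 0 -10" --pt "0.3 0.06 0 0 0 0 -20" --pt "0.3 0.1 0 0 0 0 -30" --pt "0.3 0.14 0.005 0.005 0 0 -40" --pt "0.3 0.18 0.005 0.01 0 0 -50" --pt "0.3 0.18 0.005 0.01 0 0 -60" --pt "0.3 0.18 0.005 0.01 -0.3 0.2 -70" --pt "0.3 0.18 0.005 0.01 -0.5 0.3 -80" --pt "0.3 0.18 0.005 0.01 -0.5 0.3 -88.9" --pt "0.3 0.18 0.005 0.01 -0.5 0.3 -88.9" --pt "0.3 0.18 0.005 0.01 -0.5 0.3 -88.9" --pt "0.3 0.18 0.005 0.01 -0.5 0.3 -88.9"

```text
clock: 10.4
position: [484.2, -224.9, 304.5]
ee_rot: [0.729, -0.685, -0.004, 0.003]
contact_force: [0.3, -0.4, 0.2]
gripper_width: 25.5
grasp_force: 0.0
```

Run:
```python
from h import *
w=cam('wrist');save(w,'w5.png');s=arm.read_state();print(s['position'],s['joints'],s['gripper_width'],s['ee_rot'])
pw=arm.spot_point('wrist','yellow_bar')
a=cam('scene');pa=arm.spot_point('scene','yellow_bar')
b=cam('side');pb=arm.spot_point('side','yellow_bar')
for q in (pw,pa,pb): print([(round(r['p'],2),np.round(r['centre'],1)) for r in q[:3]])
```

```text
[ 484.24 -224.91  304.6 ] [-0.13  0.19 -0.08 -0.   -1.31  0.19] 25.79012141037931 [ 0.73 -0.68 -0.    0.  ]
[(0.93, array([316.2, 196.8]))]
[(0.58, array([230.6, 266.1]))]
[(0.5, array([381.7, 214.1]))]
```

View pics/w5.png

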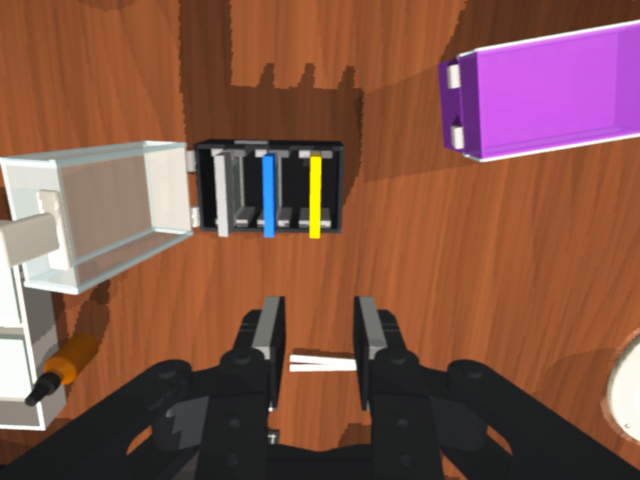

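The bars run along the image columns: yellow at (315,196), blue at (269,195) and grey at (223,195). The lid stands back on the left.

Run:
```python
from h import *
w=cam('wrist');a=cam('scene');b=cam('side')
print(tri([w,a,b],[(316.2,196.8),(230.6,266.1),(381.7,214.1)]))
def blob(c,lo,hi):
    h=cv2.cvtColor(c[0],cv2.COLOR_RGB2HSV);m=cv2.inRange(h,lo,hi)
    n,l,st,ce=cv2.connectedComponentsWithStats(m)
    i=1+np.argmax(st[1:,4]);return st[i],ce[i],(l==i)
for nm,lo,hi in [('yel',(24,150,120),(34,255,255)),('blu',(100,150,80),(115,255,255))]:
    st,ce,m=blob(w,lo,hi);print(nm,st,ce)
    r=cv2.minAreaRect(np.argwhere(m)[:,::-1].astype(np.float32));print(r)
    bx=cv2.boxPoints(r);print(np.array([atz(w,p,96) for p in bx]))
    e=[atz(w,p,96) for p in bx]
    st,ce,m=blob(a,lo,hi);print('scene',st,ce)
    st,ce,m=blob(b,lo,hi);print('side',st,ce)
```

```text
(array([ 490.33, -228.55,   84.47]), [np.float64(5.408161656431464), np.float64(5.963157485926613), np.float64(4.868289969525331)])
yel [309 154  13  84 946] [314.91 195.49]
((314.88409423828125, 195.52662658691406), (11.594008445739746, 83.11924743652344), 1.1017061471939087)
[[ 490.92 -191.36   96.  ]
 [ 493.64 -263.35   96.  ]
 [ 484.07 -263.77   96.  ]
 [ 480.74 -191.78   96.  ]]
scene [221 257  25  10  66] [232.36 261.62]Traceback (most recent call last):
  File "<stdin>", line 14, in <module>
  File "<stdin>", line 7, in blob
    return _wrapfunc(a, 'argmax', axis=axis, out=out, **kwds)
    return bound(*args, **kwds)
ValueError: attempt to get argmax of an empty sequence
```

```bash
python3 -c "
from h import *
inc((487,-227.5,68),down(.045+np.pi/2))"
```

```text
inc m [ 0.   -0.    0.24] deg [0.51 0.12 1.07]
```

```bash
sed -i 's/precision=2/precision=4/' h.py; python3 -c "
from h import *
inc((487,-227.5,110),down(.045+np.pi/2))
inc((487,-227.5,68),down(.045+np.pi/2))"
```

```text
inc m [ 0.0031 -0.0043  0.1947] deg [0.5065 0.1197 1.0663]
inc m [ 0.0031 -0.0047  0.2367] deg [0.5065 0.1197 1.0663]
```

servo_tool --pt "0.3 0.003 -0.004 0.05 0.5 0.1 1.1" --pt "0.3 0.003 -0.004 0.1 0.5 0.1 1.1" --pt "0.3 0.003 -0.004 0.15 0.5 0.1 1.1" --pt "0.3 0.003 -0.0043 0.185 0.5 0.1 1.1" --pt "0.3 0.003 -0.0043 0.185 0.5 0.1 1.1" --pt "0.3 0.003 -0.0043 0.185 0.5 0.1 1.1"

```text
clock: 11.6
position: [488.3, -227.8, 121.2]
ee_rot: [0.723, -0.691, 0.001, -0.001]
contact_force: [0.4, 0.2, 1.0]
gripper_width: 25.8
grasp_force: 0.0
```

Run:
```python
from h import *
w=cam('wrist');save(w,'w6.png');s=arm.read_state();print(s['position'],s['ee_rot'],s['contact_force'])
h=cv2.cvtColor(w[0],cv2.COLOR_RGB2HSV);m=cv2.inRange(h,(22,120,80),(35,255,255))
r=cv2.minAreaRect(np.argwhere(m)[:,::-1].astype(np.float32));print(r)
print(np.array([atz(w,p,96) for p in cv2.boxPoints(r)]))
inc((487,-227.5,68),down(.045+np.pi/2))
```

```text
[ 488.5585 -227.8     121.6604] [ 0.7229 -0.691   0.0015 -0.0009] [ 0.0178 -0.8677  0.4914]
((324.5, 283.0), (162.0, 21.0), 90.0)
[[ 493.2302 -267.3672   96.    ]
 [ 484.6658 -267.7639   96.    ]
 [ 480.308  -191.3067   96.    ]
 [ 490.0206 -190.8409   96.    ]]
inc m [-0.0004  0.0017  0.0537] deg [-0.1989 -0.0531  0.0058]
```

View pics/w6.png

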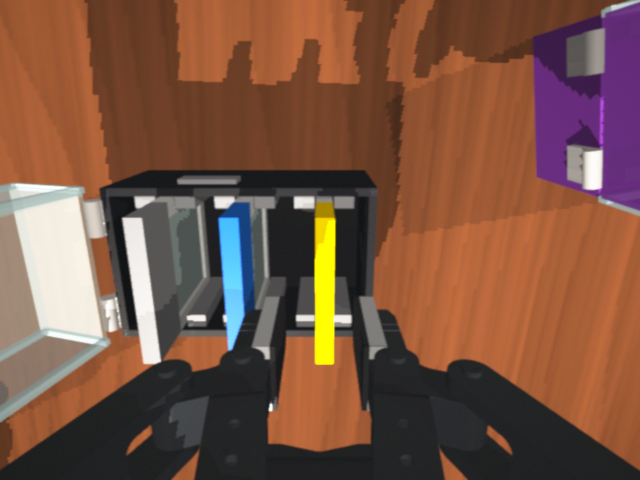

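The yellow bar at column 325 lies between the pads (285 and 360), and the neighbouring bars are clear. I'm descending and closing.

servo_tool --pt "0.3 0.001 0.0015 0.025 -0.2 0 0" --pt "0.3 0.001 0.0015 0.045 -0.2 0 0" --pt "0.3 0.001 0.0015 0.0535 -0.2 0 0" --pt "0.3 0.001 0.0015 0.0535 -0.2 0 0" --pt "0.15 0.001 0.0015 0.0535 -0.2 0 0" --pt "0 0.001 0.0015 0.0535 -0.2 0 0" --pt "0 0.001 0.0015 0.0535 -0.2 0 0" --pt "0 0.001 0.0015 0.0535 -0.2 0 0"

```text
clock: 12.65
position: [486.5, -228.7, 67.4]
ee_rot: [0.723, -0.691, -0.0, 0.001]
contact_force: [0.0, 0.5, 6.5]
gripper_width: 6.9
grasp_force: 60.6
```

servo_tool --pt "0 0 0 -0.015 0 0 0" --pt "0 0 0 -0.035 0 0 0" --pt "0 0 0 -0.06 0 0 0" --pt "0 0 0 -0.09 0 0 0" --pt "0 0 0 -0.13 0 0 0" --pt "0 0 0 -0.17 0 0 0" --pt "0 0 0 -0.17 0 0 0"

```text
clock: 13.52
position: [487.6, -228.9, 240.3]
ee_rot: [0.723, -0.691, 0.002, -0.001]
contact_force: [-0.8, 0.1, -0.9]
gripper_width: 7.1
grasp_force: 59.8
```

Run:
```python
from h import *
s=arm.read_state();print(s['position'],s['contact_force'],s['gripper_width'],s['joints'])
a=cam('scene');d=cam('side')
for n,c in(('scene',a),('side',d)):
  cam(n)
  print(n,[(round(r['p'],2),np.round(r['centre'],1)) for r in arm.spot_point(n,'mat_centre')[:2]])
o=np.hstack([cv2.resize(a[0][170:330,170:330],(400,400)),cv2.resize(d[0][100:260,300:460],(400,400))]);cv2.imwrite('pics/s7.png',o[:,:,::-1])
# target: grasp point at mat centre offset
x=587;
for yaw in (.045,):
    Mt=down(yaw+np.pi/2)
    Rt=R.from_rotvec(np.array([-np.sin(yaw),np.cos(yaw),0])*np.radians(-45)).as_matrix()@Mt
    print(Rt); T=np.array([590-20,188,203])+19*Rt[:,2]; print(T); inc(T,Rt)
```

```text
[ 487.6034 -228.9275  240.339 ] [-0.7853  0.1426 -0.8868] 7.11308439728108 [-0.1372  0.2291 -0.1931  0.0011 -1.1446  0.1815]
scene [(0.62, array([385.3, 269.4]))]
side [(0.67, array([243.1, 297.6]))]
[[ 0.045  -0.7064  0.7064]
 [-0.999  -0.0318  0.0318]
 [-0.     -0.7071 -0.7071]]
[583.4214 188.6044 189.565 ]
inc m [-0.4121 -0.1168  0.045 ] deg [45.3845  0.0517 -0.0516]
```

View pics/s7.png

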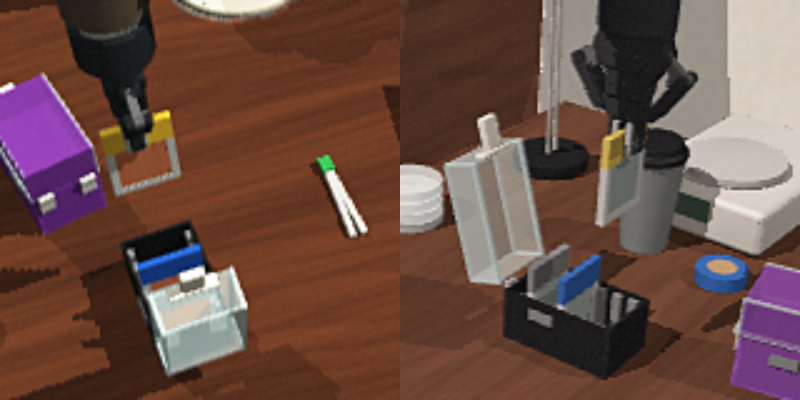

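The carrier is clear of the box, and the lid, blue and grey carriers are undisturbed. I'm carrying it to the mat and leaning it.

servo_tool --pt "0 -0.03 -0.01 0 0 0 0" --pt "0 -0.08 -0.02 0 0 0 0" --pt "0 -0.13 -0.04 0 0 0 0" --pt "0 -0.18 -0.055 0 0 0 0" --pt "0 -0.23 -0.07 0 5 0 0" --pt "0 -0.28 -0.09 0 12 0 0" --pt "0 -0.33 -0.105 0.01 20 0 0" --pt "0 -0.37 -0.115 0.02 28 0 0" --pt "0 -0.4 -0.119 0.03 36 0 0" --pt "0 -0.41 -0.119 0.04 42 0 0" --pt "0 -0.41 -0.119 0.045 45.4 0 0" --pt "0 -0.41 -0.119 0.045 45.4 0 0"

```text
clock: 15.32
position: [641.2, 144.0, 275.6]
ee_rot: [0.662, -0.657, 0.269, -0.239]
contact_force: [1.3, 0.3, 0.7]
gripper_width: 7.2
grasp_force: 59.7
```

Run:
```python
from h import *
yaw=.045
Rt=R.from_rotvec(np.array([-np.sin(yaw),np.cos(yaw),0])*np.radians(-45)).as_matrix()@down(yaw+np.pi/2)
s=arm.read_state();M=R.from_quat(s['ee_rot']).as_matrix();print(s['position'],s['gripper_width'],s['contact_force'],s['joints']);print(M)
print('bar',s['position']-19*M[:,2]); inc(np.array([572,186.5,203])+19*Rt[:,2],Rt)
a=cam('scene');d=cam('side')
for n,c in(('scene',a),('side',d)):
  h=cv2.cvtColor(c[0],cv2.COLOR_RGB2HSV);m=cv2.inRange(h,(24,150,100),(34,255,255))
  n_,l,st,ce=cv2.connectedComponentsWithStats(m);i=1+np.argmax(st[1:,4]);print(n,st[i],ce[i],proj(c,s['position']-19*M[:,2]))
o=np.hstack([cv2.resize(a[0][170:320,200:420],(440,300)),cv2.resize(d[0][150:350,130:370],(360,300))]);cv2.imwrite('pics/s8.png',o[:,:,::-1])
```

```text
[641.1585 144.0084 275.5961] 7.180202080325224 [1.2677 0.3429 0.6984] [ 0.3201  0.1357 -0.7466  1.623  -0.2493 -1.8457]
[[-0.0088 -0.7411  0.6714]
 [-0.9991 -0.0217 -0.0371]
 [ 0.0421 -0.6711 -0.7402]]
bar [628.4025 144.7129 289.6598]
inc m [-0.0462  0.0981  0.0247] deg [ 2.8679 -3.8715 -0.5704]
scene [392 208  11  13 104] [397.0865 213.8462] [386.1878 214.0842]Traceback (most recent call last):
  File "<stdin>", line 9, in <module>
    return _wrapfunc(a, 'argmax', axis=axis, out=out, **kwds)
    return bound(*args, **kwds)
ValueError: attempt to get argmax of an empty sequence
```

The move is unfinished because the arm slowed near a wrist singularity. I'm continuing from here.

servo_tool --pt "0 -0.01 0.02 0.005 0 0 0" --pt "0 -0.02 0.04 0.01 0 0 0" --pt "0 -0.03 0.06 0.015 1 -1 0" --pt "0 -0.04 0.08 0.02 1.5 -2 -0.5" --pt "0 -0.046 0.098 0.025 2 -3 -0.5" --pt "0 -0.046 0.098 0.025 2.8 -3.9 -0.6" --pt "0 -0.046 0.098 0.025 2.8 -3.9 -0.6" --pt "0 -0.046 0.098 0.025 2.8 -3.9 -0.6"

```text
clock: 16.42
position: [584.9, 203.8, 225.2]
ee_rot: [0.669, -0.651, 0.262, -0.246]
contact_force: [-0.3, 0.8, -1.9]
gripper_width: 6.9
grasp_force: 59.7
```

```bash
cat > chk.py <<'E'
from h import *
yaw=.045
Rt=R.from_rotvec(np.array([-np.sin(yaw),np.cos(yaw),0])*np.radians(-45)).as_matrix()@down(yaw+np.pi/2)
s=arm.read_state();M=R.from_quat(s['ee_rot']).as_matrix();print(s['position'],s['gripper_width'],s['contact_force'],s['joints']);print(M)
print('bar',s['position']-19*M[:,2]); inc(np.array([572,186.5,203])+19*Rt[:,2],Rt)
E
python3 chk.py
```

```text
[584.8757 203.7563 225.2424] 6.925697670223167 [-0.2896  0.7586 -1.9058] [ 0.3242  0.1429 -0.8436  2.0515 -0.2568 -2.2791]
[[ 0.0149 -0.7419  0.6704]
 [-0.9994 -0.0312 -0.0123]
 [ 0.03   -0.6698 -0.7419]]
bar [572.1386 203.9899 239.339 ]
inc m [0.0156 0.024  0.027 ] deg [ 2.9496 -2.4352 -0.0639]
```

Joint 4 has hit its 2.05 limit with this lean heading. The lean direction over the mat is free, so I'll choose a heading that keeps the wrist away from the singularity.

```bash
cat > kin.py <<'E'
from h import *
from scipy.optimize import least_squares
import itertools
# rows: joints, tcp, tool rot
D=[([-1.056,.385,.008,0,-1.194,-.259],(158.154,-604.638,231.312)),
([-.08,.53,.16,.01,-1.2,-1.41],(662.63,-217.11,194.69)),
([-.12,.31,-.25,.01,-1.02,-1.37],(507.19,-224.34,179.3)),
([-.13,.19,-.08,0,-1.31,.19],(484.24,-224.91,304.6)),
([-.1372,.2291,-.1931,.0011,-1.1446,.1815],(487.6,-228.93,240.34)),
([.3201,.1357,-.7466,1.623,-.2493,-1.8457],(641.16,144.0,275.6)),
([.3242,.1429,-.8436,2.0515,-.2568,-2.2791],(584.88,203.76,225.24))]
def rot(q,s4=1,s6=1):
    phi=np.pi/2-q[1]+q[2]
    # flange down: rotate about y so +z -> down then tilt outward by phi
    F=R.from_euler('z',q[0])*R.from_euler('y',np.pi-phi)
    return (F*R.from_euler('z',s4*q[3])*R.from_euler('y',-q[4])*R.from_euler('z',s6*q[5])).as_matrix()
def fk(q,p,s):
    h,a,L2,e,L3,Lt=p; M=rot(q,*s)
    phi=np.pi/2-q[1]+q[2]
    f=np.array([np.sin(phi),-np.cos(phi)]);n=np.array([np.cos(phi),np.sin(phi)])
    w=np.array([a,h])+L2*np.array([np.sin(q[1]),np.cos(q[1])])+L3*f+e*n
    return np.array([w[0]*np.cos(q[0]),w[0]*np.sin(q[0]),w[1]])+Lt*M[:,2]
def fit(s):
    return least_squares(lambda p:np.concatenate([fk(np.array(q),p,s)-t for q,t in D]),[300,0,400,0,400,200])
E
python3 - <<'E'
from kin import *
s=arm.read_state();M=R.from_quat(s['ee_rot']).as_matrix();q=s['joints']
for sg in itertools.product((1,-1),(1,-1)):
    r=fit(sg);X=rot(q,*sg)
    print(sg,r.x,abs(r.fun).max(),X.T@M)
E
```

```text
(1, 1) [-272.9161  369.2521  481.8148  161.1813  -12.7523   97.4784] 165.32776545337413 [[ 0.3937  0.9145  0.0931]
 [-0.8131  0.3937 -0.4288]
 [-0.4288  0.0931  0.8986]]
(1, -1) [-272.9159  369.252   481.8148  161.1812  -12.7521   97.4785] 165.32776567535763 [[ 0.743  -0.5295  0.4094]
 [ 0.5139  0.8432  0.1579]
 [-0.4288  0.0931  0.8986]]
(-1, 1) [ 39.2923 217.0747 527.3366  63.0725 175.4518 291.2804] 160.83831793378937 [[-0.9881 -0.1536  0.    ]
 [ 0.1536 -0.9881  0.    ]
 [ 0.      0.      1.    ]]
(-1, -1) [ 39.2922 217.0747 527.3366  63.0725 175.4518 291.2803] 160.83831829842177 [[-0.  1. -0.]
 [-1. -0.  0.]
 [ 0. -0.  1.]]
```

```bash
cat > kin2.py <<'E'
from kin import *
S=(-1,-1); C=np.array([[0,1,0],[-1,0,0],[0,0,1.]])
def rotT(q): return rot(q,*S)@C
def fk2(q,p):
    h,a,L2,e,L3,Lt,d=p
    x=fk(np.array(q),p[:6],S); return x+d*np.array([np.sin(q[0]),-np.cos(q[0]),0])
def fitp():
    return least_squares(lambda p:np.concatenate([fk2(q,p)-t for q,t in D]),[300,0,400,0,400,200,160])
lo=np.array([-3.14,-1.21,-1.07,-3.16,-2.99,-3.1]);hi=np.array([3.14,2.06,1.41,2.05,-.16,3.1])
def ik(T,Rt,q0,p):
    f=lambda q:np.concatenate([(fk2(q,p)-T)/100,R.from_matrix(rotT(q).T@Rt).as_rotvec()])
    r=least_squares(f,np.clip(q0,lo+.01,hi-.01),bounds=(lo,hi)); return r.x,np.abs(r.fun).max()
def target(yaw,bar):
    Rt=R.from_rotvec(np.array([-np.sin(yaw),np.cos(yaw),0])*np.radians(-45)).as_matrix()@down(yaw+np.pi/2)
    return np.array(bar)+19*Rt[:,2],Rt
E
python3 - <<'E'
from kin2 import *
r=fitp();p=r.x;print(p,abs(r.fun).max())
q=arm.read_state()['joints']
for az in range(-180,181,30):
    y=np.radians(az); bar=np.array([592,186,203])-20*np.array([np.cos(y),np.sin(y),0])
    T,Rt=target(y,bar)
    for q0 in (q,[.5,.2,-.2,0,-1.1,0],[.5,.2,-.2,0,-1.5,2]):
        x,e=ik(T,Rt,np.array(q0),p)
        if e<.01: print(az,x,e)
E
```

```text
[-515.1395  487.3172  446.4973  237.2979 -158.7682  -52.8807  127.1439] 112.98585719928033
-180 [ 0.5368  0.4516  0.2378 -0.4154 -2.0306  2.55  ] 1.307656520432592e-10
-180 [ 0.5368  0.4516  0.2378 -0.4154 -2.0306  2.55  ] 4.710505740311164e-10
-120 [ 0.4837  0.4595  0.2307  0.4296 -2.0063 -2.5305] 9.048783626573069e-11
-90 [ 0.4656  0.4742  0.2148  0.6904 -1.6966 -2.0854] 7.032955197212799e-11
-60 [ 0.4604  0.4899  0.1933  0.8165 -1.3187 -1.7409] 1.102034952973645e-14
-30 [ 0.4685  0.5023  0.172   0.8281 -0.9333 -1.4001] 2.927436071331613e-14
0 [ 0.4871  0.5091  0.1579  0.6351 -0.5918 -0.9073] 1.1515538744788501e-10
0 [ 0.4871  0.5091  0.1579  0.6351 -0.5918 -0.9073] 8.895995051716454e-14
30 [ 0.5114  0.5096  0.1568 -0.0206 -0.4327  0.0273] 9.859218585311525e-10
30 [ 0.5114  0.5096  0.1568 -0.0206 -0.4327  0.0273] 1.1368683772161603e-15
60 [ 0.5357  0.5038  0.169  -0.6396 -0.6186  0.9228] 3.152644206452016e-11
60 [ 0.5357  0.5038  0.169  -0.6396 -0.6186  0.9228] 1.3640087558735936e-09
90 [ 0.5541  0.4923  0.1897 -0.8173 -0.9693  1.3947] 4.578737389238085e-13
90 [ 0.5541  0.4923  0.1897 -0.8173 -0.9693  1.3947] 2.2737367544323206e-15
120 [ 0.5618  0.4769  0.2115 -0.8081 -1.3577  1.7346] 4.4906300900038334e-14
120 [ 0.5618  0.4769  0.2115 -0.8081 -1.3577  1.7346] 3.882064447680023e-11
150 [ 0.5558  0.4616  0.2286 -0.6838 -1.7329  2.088 ] 4.847327180262026e-11
150 [ 0.5558  0.4616  0.2286 -0.6838 -1.7329  2.088 ] 1.1653810361167415e-10
180 [ 0.5368  0.4516  0.2378 -0.4154 -2.0306  2.55  ] 1.3076080118570638e-10
180 [ 0.5368  0.4516  0.2378 -0.4154 -2.0306  2.55  ] 4.711516115180592e-10
```

```bash
sed -i 's/h,a,L2,e,L3,Lt,d=p$/d=p[6:10]/; s/    x=fk(np.array(q),p\[:6\],S);.*/    q=np.array(q);x=fk(q,p[:6],S); W=(R.from_euler("z",q[0])*R.from_euler("y",np.pi\/2+q[1]-q[2])*R.from_euler("z",-q[3])).as_matrix(); V=W@R.from_euler("y",-q[4]).as_matrix(); return x+W[:,1]*d[0]+d[1]*np.array([np.sin(q[0]),-np.cos(q[0]),0])+V[:,0]*d[2]/; s/200,160\]/200,160,0,0]/' kin2.py
cat > t.py <<'E'
from kin2 import *
r=fitp();p=r.x;print(p,abs(r.fun).max())
q=arm.read_state()['joints']
for az in range(-180,181,30):
    y=np.radians(az); bar=np.array([592,186,203])-20*np.array([np.cos(y),np.sin(y),0])
    T,Rt=target(y,bar)
    for q0 in (q,[.5,.2,-.2,0,-1.1,0],[.5,.2,-.2,0,-1.5,2]):
        x,e=ik(T,Rt,np.array(q0),p)
        if e<.01: print(az,x,e)
E
python3 t.py
```

```text
[ 143.1512    7.3858  566.2769    6.0562  408.5884  292.9585 -157.8745
    2.2298   -1.8148] 3.470949277758848
-180 [ 0.411   0.8214  0.6063 -0.3284 -2.0742  2.6798] 7.74442088036525e-13
-180 [ 0.411   0.8214  0.6063 -0.3284 -2.0742  2.6798] 1.1818986948925628e-08
-180 [ 0.411   0.8214  0.6063 -0.3284 -2.0742  2.6798] 1.2308173552025328e-13
-150 [ 0.5541  0.8303  0.5086 -0.0253 -2.0342  3.1   ] 0.008722878727633982
-120 [ 0.6851  0.7538  0.2454  0.2605 -1.8064 -2.8178] 3.117879398798122e-11
-120 [ 0.6851  0.7538  0.2454  0.2605 -1.8064 -2.8178] 3.009353011674802e-11
-90 [ 0.7895  0.62   -0.1019  0.5236 -1.4802 -2.5822] 1.8094287095470473e-10
-90 [ 0.7895  0.62   -0.1019  0.5236 -1.4802 -2.5822] 1.0237774165577225e-15
-60 [ 0.8267  0.4557 -0.4773  0.8519 -1.1125 -2.4553] 7.260762461366793e-12
-60 [ 0.8267  0.4557 -0.4773  0.8519 -1.1125 -2.4553] 4.721655872308515e-15
-30 [ 0.6698  0.288  -0.8057  1.4299 -0.7261 -2.4432] 4.23852491228073e-14
-30 [ 0.6698  0.288  -0.8057  1.4299 -0.7261 -2.4432] 3.2969182939268646e-14
60 [ 0.2117  0.2784 -0.1945 -0.9032 -0.7312  1.4202] 3.23542699562151
[... 370 characters left out ...]
4256436e-10
120 [ 0.1741  0.5959  0.2977 -0.7269 -1.5945  2.0256] 1.9895196601282807e-15
120 [ 0.1741  0.5959  0.2977 -0.7269 -1.5945  2.0256] 4.5600614839713674e-10
120 [ 0.1741  0.5959  0.2977 -0.7269 -1.5945  2.0256] 1.1368683772161604e-14
150 [ 0.2754  0.7332  0.5119 -0.5657 -1.9028  2.3091] 5.733085895825507e-12
150 [ 0.2754  0.7332  0.5119 -0.5657 -1.9028  2.3091] 2.0710330787924027e-10
150 [ 0.2754  0.7332  0.5119 -0.5657 -1.9028  2.3091] 2.9819472789503447e-13
180 [ 0.411   0.8214  0.6063 -0.3284 -2.0742  2.6798] 7.606502984656402e-13
180 [ 0.411   0.8214  0.6063 -0.3284 -2.0742  2.6798] 1.181878834626773e-08
180 [ 0.411   0.8214  0.6063 -0.3284 -2.0742  2.6798] 1.197285515902305e-13
```

```bash
cat >> t.py <<'E'
print('---')
a=cam('scene')
print('jar base',[atz(a,px,0) for px in [(487,220),(563,220),(525,242)]],'jar top by z',[ (z,atz(a,(545,157),z)) for z in (150,200,250)])
for az in (-45,-60,-75):
    y=np.radians(az);bar=np.array([592,186,203])-20*np.array([np.cos(y),np.sin(y),0]);T,Rt=target(y,bar)
    x,e=ik(T,Rt,np.array([.75,.4,-.5,1,-1,-2.45]),p);h,aa,L2,e_,L3,Lt,d,_,_=p
    flange=T-Lt*Rt[:,2]; phi=np.pi/2-x[1]+x[2];W=(R.from_euler("z",x[0])*R.from_euler("y",np.pi/2+x[1]-x[2])*R.from_euler("z",-x[3])).as_matrix()
    print(az,x,'j5/6 centre',flange,'wrist',flange-d*W[:,1]); inc(T,Rt)
E
python3 t.py | sed -n '/---/,$p'
```

```text
---
jar base [array([530.2823, 568.658 ,   0.    ]), array([613.1292, 790.8057,   0.    ]), array([647.6035, 628.1808,   0.    ])] jar top by z [(150, array([471.7598, 764.7533, 150.    ])), (200, array([513.8146, 714.5757, 200.    ])), (250, array([555.8695, 664.3981, 250.    ]))]
-45 [ 0.7867  0.3696 -0.6558  1.0914 -0.9222 -2.4328] j5/6 centre [440.8786 337.1214 396.7179] wrist [304.7506 303.7622 324.0495]
inc m [0.012  0.0222 0.0282] deg [ 2.0969 30.3927 34.3709]
-60 [ 0.8267  0.4557 -0.4773  0.8519 -1.1125 -2.4553] j5/6 centre [485.141  371.0852 396.7179] wrist [344.0008 371.2781 325.9807]
inc m [0.011  0.0212 0.0291] deg [ 1.7474 40.7743 45.1956]
-75 [ 0.8213  0.5403 -0.2894  0.6714 -1.2992 -2.5056] j5/6 centre [536.6857 392.4357 396.7179] wrist [396.842  423.6086 330.413 ]
inc m [0.0103 0.02   0.0301] deg [ 1.3602 51.1713 56.0045]
```

servo_tool --pt "0 0 0 0 0 4 4.5" --pt "0 0 0 0 0.2 10 11" --pt "0 0 0 0 0.5 16 18" --pt "0 0.002 0.004 0.005 0.8 22 24.5" --pt "0 0.005 0.01 0.01 1 28 31" --pt "0 0.008 0.015 0.02 1.3 34 38" --pt "0 0.011 0.021 0.029 1.7 40.8 45.2" --pt "0 0.011 0.021 0.029 1.7 40.8 45.2" --pt "0 0.011 0.021 0.029 1.7 40.8 45.2" --pt "0 0.011 0.021 0.029 1.7 40.8 45.2" --pt "0 0.011 0.021 0.029 1.7 40.8 45.2"

```text
clock: 17.85
position: [588.2, 191.3, 190.0]
ee_rot: [-0.239, 0.893, -0.369, 0.099]
contact_force: [-0.1, 0.1, -0.3]
gripper_width: 6.9
grasp_force: 59.7
```

```bash
cat > chk.py <<'E'
from kin2 import *
y=np.radians(-60);bar=np.array([592,186,203])-20*np.array([np.cos(y),np.sin(y),0]);T,Rt=target(y,bar)
s=arm.read_state();M=R.from_quat(s['ee_rot']).as_matrix();print(s['clock'],s['position'],s['gripper_width'],s['contact_force'],s['joints'])
print('bar',s['position']-19*M[:,2],'toolz',M[:,2],'x',M[:,0]); inc(T,Rt)
E
python3 chk.py
```

```text
17.85 [588.1627 191.3    190.035 ] 6.930260073963913 [-0.1309  0.102  -0.3276] [ 0.8327  0.4629 -0.4631  0.8448 -1.1191 -2.4511]
bar [581.4542 202.9247 203.4836] toolz [ 0.3531 -0.6118 -0.7078] x [-0.8658 -0.5003  0.0006]
inc m [-0.0007  0.0004  0.0003] deg [ 0.0576 -0.0077  0.0392]
```

The pose is reached. I have no picture views left, so I'll verify slip, mat and lid numerically.

```bash
cat > v.py <<'E'
from h import *
s=arm.read_state();M=R.from_quat(s['ee_rot']).as_matrix();g=s['position']-19*M[:,2]
# carrier axes: x=-tool y, z=-tool z, y = tool-x line ; corners of bar
cx,cz,cy=-M[:,1],-M[:,2],-M[:,0]
for n in('scene','side','wrist'):
    c=cam(n)
    for t in ['yellow_bar','carrier_yellow','lid_tab','carrier_blue','carrier_grey','mat_centre']:
        print(n,t,[(round(r['p'],2),np.round(r['centre'],1)) for r in arm.spot_point(n,t)[:3]])
    print(' exp bar',proj(c,g),'lower edge',proj(c,g-82*cz),'matc',proj(c,(592,186,3)),'tab110',proj(c,(663,-217,217)))
    h=cv2.cvtColor(c[0],cv2.COLOR_RGB2HSV);m=cv2.inRange(h,(22,120,60),(35,255,255))
    k,l,st,ce=cv2.connectedComponentsWithStats(m)
    for i in range(1,k):
        if st[i,4]>15: print('  yel',st[i])
    P=np.array([proj(c,g+a*cx+b*cy+d*cz) for a in(-4,4) for b in(-35,35) for d in(-20,10)]);print('  exp bbox',P.min(0),P.max(0))
    if n=='scene':
        g0=cv2.cvtColor(c[0],cv2.COLOR_RGB2GRAY)
        d=cv2.inRange(g0,0,55);d[:235]=0;d[305:]=0;d[:,:340]=0;d[:,425:]=0
        k,l,st,ce=cv2.connectedComponentsWithStats(d);i=1+np.argmax(st[1:,4])
        bx=cv2.boxPoints(cv2.minAreaRect(np.argwhere(l==i)[:,::-1].astype(np.float32)));print('mat',st[i],bx)
    if n=='wrist': save(c,'final_w.png')
E
python3 v.py
```

```text
scene yellow_bar [(0.77, array([395.5, 218. ])), (0.65, array([465.7, 256.8]))]
scene carrier_yellow [(0.65, array([382.5, 247. ]))]
scene lid_tab [(0.71, array([247.5, 281.2])), (0.67, array([173.3, 210.4])), (0.63, array([362. , 187.3]))]
scene carrier_blue [(0.8, array([241.8, 296.2]))]
scene carrier_grey []
scene mat_centre [(0.9, array([384.6, 268. ]))]
 exp bar [395.5969 218.1988] lower edge [380.6921 245.4085] matc [384.055  268.5502] tab110 [248.1582 285.5055]
  yel [382 210  11  13  77]
  yel [395 218  15  14 123]
  exp bbox [380.4982 208.4544] [409.1501 231.4272]
mat [ 354  248   62   48 1806] [[353.4979 258.1352]
 [404.6013 244.3766]
 [415.0096 283.0359]
 [363.9062 296.7945]]
side yellow_bar [(0.36, array([373.1, 237.6]))]
side carrier_yellow [(0.49, array([182.3, 409.8]))]
side lid_tab [(0.97, array([503. , 238.7])), (0.61, array([321.5, 357.7]))]
side carrier_blue [(0.69, array([373.9, 238. ])), (0.43, array([394.4, 199.3]))]
side carrier_grey [(0.5, array([362. , 230.5])), (0.22, array([373.3, 236. ]))]
side mat_centre []
 exp bar [229.0493 230.3066] lower edge [241.5534 238.4005] matc [241.6808 298.4616] tab110 [332.0604 151.637 ]
  exp bbox [210.5291 225.4396] [248.7995 236.1407]
wrist yellow_bar [(0.7, array([318.6, 350.4])), (0.51, array([497.5, 222. ]))]
wrist carrier_yellow [(0.78, array([318.5, 262.4]))]
wrist lid_tab []
wrist carrier_blue []
wrist carrier_grey []
wrist mat_centre [(0.83, array([496.4, 222.9]))]
 exp bar [317.277  343.2124] lower edge [318.0843 257.8623] matc [503.4829 221.7384] tab110 [-23.8335  27.892 ]
  yel [238 230   9   4  24]
  yel [ 305  236   29  217 5607]
  exp bbox [302.9422 225.7952] [330.9574 450.8303]
```

Run:
```python
from h import *
a=cam('scene');b=cam('side')
print([(round(r['p'],2),np.round(r['centre'],1)) for r in arm.spot_point('side','lid_tab')[:4]])
for L in range(98,121,3):
    t=np.radians(L+2.4);X=np.array([599.5,-220,64])+166*np.array([-np.cos(t),-np.cos(t)*.045,np.sin(t)])
    print(L,X,proj(a,X),proj(b,X))
def white(c,x0,x1,y0,y1):
    h=cv2.cvtColor(c[0],cv2.COLOR_RGB2HSV);m=cv2.inRange(h,(0,0,205),(180,40,255));z=np.zeros_like(m);z[y0:y1,x0:x1]=m[y0:y1,x0:x1]
    k,l,st,ce=cv2.connectedComponentsWithStats(z);print([(list(map(int,st[i])),np.round(ce[i])) for i in range(1,k) if st[i,4]>12])
white(a,225,275,260,310);white(b,315,350,130,190)
```

```text
[(0.77, array([501.7, 241.4])), (0.72, array([373.3, 236.1])), (0.67, array([319.5, 359.1])), (0.23, array([185.5, 406.5]))]
98 [ 629.4662 -218.6515  227.2729] [243.2163 272.2045] [342.2172 151.195 ]
101 [ 637.9702 -218.2688  225.4808] [244.4054 275.3564] [339.6212 151.0175]
104 [ 646.3687 -217.8909  223.2461] [245.6095 278.6021] [337.0763 151.0072]
107 [ 654.6387 -217.5188  220.575 ] [246.824  281.9302] [334.5897 151.162 ]
110 [ 662.7577 -217.1534  217.4746] [248.0444 285.3284] [332.1686 151.4789]
113 [ 670.7032 -216.7959  213.9537] [249.2662 288.7842] [329.8195 151.9546]
116 [ 678.4536 -216.4471  210.0217] [250.4846 292.2846] [327.5485 152.5854]
119 [ 685.9876 -216.1081  205.6894] [251.695  295.8164] [325.3613 153.3671]
[([229, 277, 40, 28, 485], array([247., 291.]))]
[([315, 130, 10, 11, 58], array([318., 133.]))]
```

Run:
```python
from h import *
a=cam('scene');b=cam('side')
g=cv2.cvtColor(b[0],cv2.COLOR_RGB2GRAY);print(g[142:166,322:346])
def pts(L):
    l=np.radians(L);X=lambda r,y,z:np.array([599.5,-220,64])+np.array([-np.cos(l)*r+np.sin(l)*z,y-np.cos(l)*r*.045,np.sin(l)*r+np.cos(l)*z])
    return [X(180,y,z) for y in(-12,12) for z in (2,12)],[X(140,y,0) for y in(-41,41)]
for L in (104,107,110,113):
    t,e=pts(L);print(L,np.round([proj(b,x) for x in t],1).tolist(),np.round([proj(b,x) for x in e],1).tolist())
    print('   scene tip',np.round([proj(a,x) for x in t],1).tolist())
g=cv2.cvtColor(a[0],cv2.COLOR_RGB2GRAY);print(g[270:300,238:258])
```

```text
[[187 187 185 184 184 183 183 179 179 178 177 177 175 174 173 171 170 170
  167 167 166 163 161 158]
 [188 186 185 184 183 182 181 179 178 178 175 176 175 173 172 169 170 167
  168 165 164 162 158 156]
 [186 185 184 183 182 180 179 178 178 176 175 173 173 172 169 168 168 166
  166 164 162 159 158 155]
 [185 183 184 183 181 179 180 178 177 177 174 173 173 169 170 168 167 167
  165 164 163 159 155 154]
 [184 183 183 180 179 179 177 176 175 175 174 171 170 169 169 167 168 165
  164 161 159 157 156 152]
 [183 183 181 180 178 178 177 176 174 174 172 170 170 168 167 165 165 163
  161 160 156 155 153 149]
 [183 182 179 180 178 176 174 174 173 170 170 169 168 167 164 165 162 160
  159 157 154 151 149 146]
 [180 179 179 177 176 174 174 171 171 169 168 168 166 164 164 163 159 157
  156 156 150 148 146 143]
 [179 180 177 175 173 173 171 170 170 167 166 166 163 162 161 159 155 154
  153 151 148 145 143 140]
 [176 177 174 174 172 171 169 169 167 167 163 163 162 160 158 156 154 150
  149 147 144 142 140 136]
 [174 173 172 171 170 169 167 166 165 163 164 161 159 158 156 152 150 148
  146 144 142 13
[... 3895 characters left out ...]
 219 210
  235 235]
 [207 209 210 209 203 213 215 214 213 213 214 212 215 215 206 199 208 203
  219 222]
 [202 201 213 215 210 216 216 212 214 213 214 215 216 202 199 202 211 213
  201 202]
 [211 209 213 217 215 218 214 214 215 214 215 214 203 198 202 200 204 214
  186 191]
 [217 215 213 215 216 215 213 215 214 217 214 214 196 197 199 196 198 230
  218 238]
 [213 214 214 213 214 217 215 213 214 214 212 202 195 196 219 222 239 251
  238 241]
 [212 215 214 214 216 215 215 215 213 212 200 204 224 241 244 228 242 221
  216 210]
 [215 213 214 215 214 216 213 213 216 227 240 241 217 229 195 188 213 182
  189 188]
 [212 212 213 212 213 214 232 241 241 217 229 197 171 174 155 171 191 187
  182 184]]
```

```bash
python3 chk.py; python3 -c "
from bench import arm
print(arm.job_done())"
```

```text
19.15 [588.435  191.8409 189.2606] 6.5579181184642525 [-0.3329 -0.8853 -0.4734] [ 0.8331  0.465  -0.4619  0.8445 -1.1194 -2.4513]
bar [581.7373 203.4766 202.7051] toolz [ 0.3525 -0.6124 -0.7076] x [-0.866  -0.5001  0.0014]
inc m [-0.0002 -0.0004 -0.    ] deg [ 0.0402 -0.0526  0.064 ]
the job is handed in; nothing more can be done
None
```

I handed the job in at 19 s: the yellow carrier is held over the mat at 45°, copper face up, bar level and about 20 cm above it. The lid was left at roughly 107–110° (arm readings gave 110°, the last camera check nearer 107°, not corrected), the blue and grey carriers are still in their grooves, and joint 4 briefly read 2.0515 against its 2.05 limit before I changed the lean direction.

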